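# Brush out the leaning enamelled tin

### The arm

A 6-joint arm with a two-finger parallel gripper is mounted at the origin on the work surface. World frame = base frame: x ahead of the robot, y to its left, z up, the work surface at z = 0. Lengths are in m, angles in rad, forces in N, time in s.
With the tool pointing down it reaches from about 0.35 to 0.975 m from the base axis. Payload 4.9 kg.
Tool frame: the origin (TCP) lies at the very end of the fingers, on their centre line; the grasp point (between the pads) lies 19 mm behind it; z points along the fingers, x is the direction in which the jaws open and shut, and the axes are right-handed (so a half turn about z gives the same grasp; the last joint's range is limited). The gripper opens to 85 mm and grips with 20 to 120 N. Pads are 22 mm wide; open, the fingers measure 114 mm over their backs; the gripper's body (76 mm by 85 mm) begins 54 mm behind the grasp point. The pads swing forward as they close: fully open they stand 13 mm farther back than shut.
Start: joints at [1.201, 0.053, 1.613, -0, 1.476, -0.119], TCP at [0.155, 0.605, 0.231] pointing down, gripper open.
Joint ranges: [-3.01, 3.01], [-1.01, 2.22], [0.06, 2.58], [-1.02, 4.17], [0.09, 2.62], [-3.14, 3.14]. Speed limits (rad/s): [2.57, 2.57, 3.14, 3.14, 3.14, 3.14].

### API

Orientations are given as a rotation vector (axis times angle).
In Python, from station import readout, viewer, ctrl, nets gives the robot as it stands. The module is installed in compiled form; this text tells all that it offers.
- The arm moves only by the tool step_arm, never from a script. Its argument "moves" is a list that holds one entry, the list of rows, each a list of 4 numbers: the shift along the world's x, y, z in cm, then the turn about the world's z in rad. In form: [[[dx, dy, dz, yaw], ...]]. A call has 1 to 10 rows; each row shifts and turns the commanded pose from where the row before left it; what a row does not reach is not made up. A row lasts 1/12 s, in which the tool goes at most 41.7 mm and 7.16 degrees, less where a joint would pass 70% of its speed; a pose out of reach is approached as far as the arm can. A call is refused whole if a number of a shift passes 4.17 or a number of a turn 0.125, either way. A call with a gripper value outside its range is refused whole. "grip" is the closure, from 0 (fully open) to 1 (shut), set as the call begins (left out, the last holds). The fingers move at their own pace and stop on an object; "squeeze" is the grip in N (left out, the last holds). Time passes only in rows, so rows that do not move let the fingers close. It gives the time, the measured TCP pose, the force and the opening at its end, in the units of the state.
- readout.get_obs(): the state, without advancing time (a new reading comes with each control period).
- viewer.get_image(name): name is "scene" or "top" or "wrist"; returns the picture (420x560x3 uint8, blue, green, red); there is no depth.
- viewer.calibration(name): a dict with "camera_matrix" (3x3 intrinsics, pixels), "R" (3x3) and "t" (3): a world point X has camera coordinates R X + t. Camera axes: x right, y down, z forward; pixel columns grow to the right and rows downward; lengths in m; the calibration is good to about 2 mm. The wrist camera is an equidistant fisheye: a pixel r from the principal point sees the ray r / f radians off the axis. A picture is of the moment at which its call begins: read the wrist's pose just before it. calibration takes no time and is no camera call; for the wrist camera it gives the pose at the moment of the call.
- ctrl.finish_job(): hands the job in, once; it reports no verdict.
Trained networks look in the newest picture that a camera, given by its name, has taken for a name from the list of things; names that differ only in an ending like _2 or _b are one class to them, and where a whole thing is asked for, a point or a joint stands for the part that bears it (a point fixed in the world has none). Each returns a list of dicts, best first, with "confidence" (0 to 1); they miss things now and then, are a little off and sometimes report something else, mostly with a low value. They report only what shows in the picture. A call takes as long as a camera call. They do not tell look-alikes from the thing itself.
- nets.masks_of(camera, thing): "region" (420x560 bool, what is visible of it) and "box" ([left, top, right, bottom] in pixels, round what is visible of it).
- nets.pinpoint(camera, thing): "at" ([column, row] in pixels: a listed point, or the origin of a listed thing).
The state is a dict: "t": time; "q": joint angles; "dq": joint speeds; "effort": joint torques, N m; "tool_pos": TCP position; "tool_rot": TCP orientation; "contact_force": force on the tool from outside, world axes, zero at the start; "wrist_torque": the same for the moment, N m; "opening": finger opening in m.
Only numpy, scipy, OpenCV 4.12 (cv2) and the standard library are available. Lean on these libraries where they do the work, as an engineer would, in place of code of your own. Each camera call takes 0.05 s, during which the arm holds its last target. There are 200 camera calls.

### The job

Take the long-handled brush out of its steel tumbler and scrub out the blue tin clamped in the leaning wooden rack: at least three full strokes, each right down to the tin's floor and back up until the bristles show above the rim. Then stand the brush back in its tumbler, bristles down as it was. Do not ram the brush into the tin or the tumbler, and leave the tin's lid, the gold kada, the glass bangle and the lamp holder where they are.

Things in the scene. Friction and masses are not known exactly. Their poses are not given: they have to be found in the camera images.
- brush: Loose round bottle brush, 90 g, 195 mm long, standing bristles down in the tumbler. Origin: centre of the bristle end; z points from there to the handle. Stiff bristle head 0-72 mm, diameter 40 mm (tapering to 30 mm at the end); stem of diameter 10 mm to 120 mm; flat-sided pale wooden handle 120-195 mm, 26 mm wide along x, 16 mm thick along y (grip it across y).
- brush_grip (a point): Point on the brush's axis in the middle of the handle, 160 mm from the bristle end; axes as the brush.
- tin: Blue enamelled round tin, open, fixed in a wooden rack and leaning 30 degrees from vertical, mouth facing away from the robot, straight or obliquely. Origin: centre of its underside; z runs along its axis out of the mouth. Outer diameter 64 mm, inner diameter 58 mm, length 112 mm, floor 5 mm thick (107 mm deep inside).
- tin_floor (a point): Centre of the tin's inner floor, on its axis; axes as the tin (z out of the mouth).
- tin_mouth (a point): Centre of the tin's mouth, in the rim's plane; axes as the tin.
- tumbler: Plain steel tumbler fixed upright on the counter, the brush's holder. Origin: centre of its underside. Outer diameter 62 mm, inner diameter 56 mm, height 85 mm, floor 5 mm thick.
- lid: The tin's lid, loose on the counter, to be left alone: blue disc of diameter 68 mm with a white ceramic knob on top, 36 mm high in all. Origin: centre of its underside.
- kada: Gold kada (plain ring), loose, flat on the counter, to be left alone: outer diameter 72 mm, 9 mm high. Origin: centre of its underside.
- glass_bangle: Orange glass bangle, loose, flat on the counter, to be left alone: outer diameter 66 mm, 7 mm high. Origin: centre of its underside.
- lamp_holder: Brass bayonet lamp holder, loose, standing, to be left alone: foot diameter 42 mm, 54 mm high. Origin: centre of its underside.
Not all that is in view belongs to the job. What is shaped like the part that bears tin but orange or turquoise is not meant.

How it is judged:
By the outcome, as a careful person would: the job done as asked, in the order asked, and still so for the second after the job is handed in, with the robot touching nothing.
It also fails if it takes over 72 s, if anything falls off the work surface, if the arm or the gripper's body presses on something with over 40 N, if the wrist force passes 120 N, or if a joint passes its speed limit or range.

## Working session

There is one attempt and no reset: what is moved stays moved. The work goes in short steps, Python scripts to look and compute and a tool call to move; the robot and the scene stay as the last step left them, time stands still between calls to the robot, and variables do not carry over. Pictures are saved under pics/ and viewed, about 8 in all and at most 12, crops included, and the job is handed in when it is done.

Besides the shell and the picture viewer there is one more tool, called after "Emit:" by a JSON object that holds its "api" and its "payload". step_arm: Moves the arm, as the interface text tells. Its arguments: {"type":"object","properties":{"moves":{"type":"array","items":{"type":"array","items":{"type":"array","items":{"type":"number"}}}},"grip":{"type":"number"},"squeeze":{"type":"number"}},"required":["moves"]}

```bash
mkdir -p pics
cat > h.py <<'E'
import numpy as np, cv2
from station import readout, viewer, ctrl, nets
def ray(cam,px):
    c=viewer.calibration(cam);K,R,t=map(np.array,(c["camera_matrix"],c["R"],c["t"]))
    u=np.array([(px[0]-K[0,2])/K[0,0],(px[1]-K[1,2])/K[1,1],1.])
    if cam=="wrist":
        r=np.hypot(u[0],u[1]);u=np.array([*(u[:2]/max(r,1e-9)*np.sin(r)),np.cos(r)])
    return -R.T@t,R.T@u/np.linalg.norm(u)
def proj(cam,X):
    c=viewer.calibration(cam);K=np.array(c["camera_matrix"]);p=K@(np.array(c["R"])@X+np.array(c["t"]));return p[:2]/p[2]
def atz(cam,px,z):
    o,d=ray(cam,px);return o+d*(z-o[2])/d[2]
def tri(obs):
    A=np.zeros((3,3));b=np.zeros(3);L=[]
    for cam,px in obs:
        o,d=ray(cam,px);P=np.eye(3)-np.outer(d,d);A+=P;b+=P@o;L.append((o,P))
    X=np.linalg.solve(A,b);return X,[round(1e3*np.linalg.norm(P@(X-o)),1) for o,P in L]
E
python3 - <<'E'
from h import *
np.set_printoptions(precision=3,suppress=True)
im={c:viewer.get_image(c) for c in("scene","top")}
for c in im: cv2.imwrite(f"pics/{c}0.png",im[c])
for th in("brush","brush_grip","tin_floor","tin_mouth","tin","tumbler","lid","kada","glass_bangle","lamp_holder"):
    for c in im: print(th,c,[(np.round(d["at"],1).tolist(),round(d["confidence"],2)) for d in nets.pinpoint(c,th)[:4]])
print(readout.get_obs())
for c in im: print(c,ray(c,(280,210)))
E
```

```text
brush scene []
brush top [([196.6, 190.4], 0.75)]
brush_grip scene [([385.0, 165.9], 0.56)]
brush_grip top [([185.6, 180.0], 0.69)]
tin_floor scene [([248.9, 251.2], 0.81), ([309.1, 170.1], 0.65), ([218.7, 192.7], 0.6)]
tin_floor top [([215.8, 264.4], 0.9), ([304.7, 195.7], 0.86), ([383.7, 291.9], 0.76), ([300.7, 270.8], 0.64)]
tin_mouth scene [([317.6, 154.2], 0.89), ([219.9, 175.1], 0.86), ([248.2, 242.3], 0.7), ([248.3, 248.3], 0.16)]
tin_mouth top [([399.3, 278.8], 0.95), ([311.3, 177.8], 0.73), ([298.3, 255.9], 0.7), ([212.1, 247.8], 0.62)]
tin scene [([218.3, 196.2], 0.94), ([303.4, 173.0], 0.86), ([248.5, 252.5], 0.8), ([117.6, 215.3], 0.6)]
tin top [([303.7, 201.4], 0.91), ([379.4, 294.9], 0.68), ([213.6, 266.2], 0.6)]
tumbler scene [([377.6, 221.5], 0.9)]
tumbler top [([194.3, 192.0], 0.56)]
lid scene [([302.2, 317.3], 0.95)]
lid top []
kada scene [([443.0, 252.2], 0.82)]
kada top [([179.4, 141.3], 0.47)]
glass_bangle scene [([378.5, 282.3], 0.76)]
glass_bangle top [([233.6, 146.7], 0.54)]
lamp_holder scene [([328.6, 242.4], 0.92), ([439.2, 252.4], 0.62)]
lamp_holder top [([242.9, 190.7], 0.66)]
{'t': 1.1, 'q': array([ 1.201,  0.053,  1.613,  0.   ,  1.476, -0.119]), 'dq': array([-0.   ,  0.001, -0.001, -0.001, -0.   , -0.002]), 'effort': array([  0.002, -39.365, -37.049,  -0.   ,   0.   ,  -0.   ]), 'tool_pos': array([0.155, 0.605, 0.231]), 'tool_rot': array([-2.482, -1.926,  0.   ]), 'contact_force': array([-0.555,  0.445, -0.221]), 'wrist_torque': array([ 0.013, -0.022,  0.016]), 'opening': 0.08547742401327281}
scene (array([ 1.182, -0.481,  0.805]), array([-0.655,  0.357, -0.666]))
top (array([ 0.285, -0.105,  1.561]), array([ 0.128, -0.011, -0.992]))
```

View pics/scene0.png

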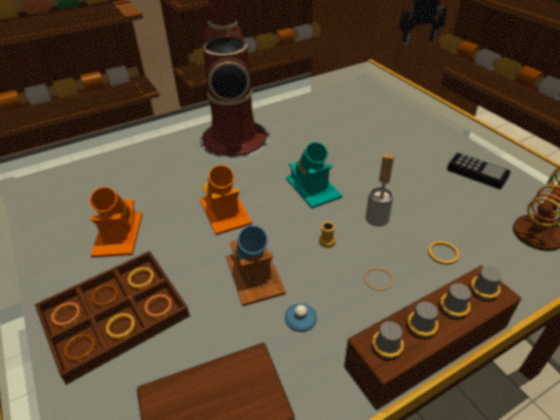

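View pics/top0.png

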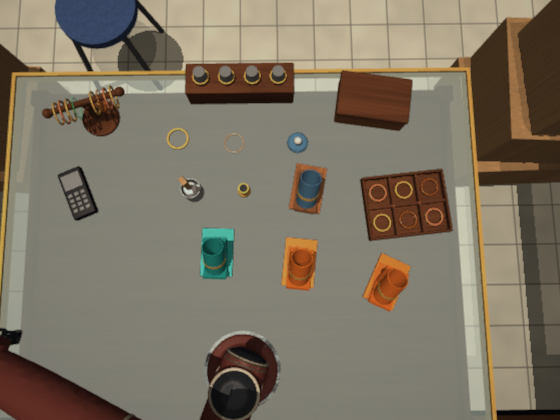

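Four candidates for the tin: blue in a brown wooden rack (scene 250,245; top 309,188), turquoise (scene 315,160), and two orange (scene 221,178 and 105,200). The blue one in bare wood, with its mouth away from the robot, fits the description. I'll confirm it in an enlarged crop and measure it.

Run:
```python
from h import *
np.set_printoptions(precision=4,suppress=True)
T=cv2.imread("pics/top0.png");S=cv2.imread("pics/scene0.png")
a=cv2.resize(T[150:230,170:340],None,fx=4.6,fy=4.6,interpolation=3)[:368,:782]
b=cv2.resize(S[215:305,220:310],(228,228),interpolation=3);c=cv2.resize(S[145:235,350:410],(152,228),interpolation=3)
o=np.zeros((600,782,3),np.uint8);o[:a.shape[0],:a.shape[1]]=a;o[370:598,:228]=b;o[370:598,240:392]=c
cv2.imwrite("pics/crop1.png",o)
print("mouth",tri([("scene",(248.2+4,242.3-2)),("top",(311.3,177.8))]),tri([("scene",(248.2,242.3)),("top",(311.3,177.8))]))
print("floor",tri([("scene",(248.9,251.2)),("top",(304.7,195.7))]))
print("tin",tri([("scene",(248.5,252.5)),("top",(303.7,201.4))]))
print("grip",tri([("scene",(385,165.9)),("top",(185.6,180))]))
print("tumb",tri([("scene",(377.6,221.5)),("top",(194.3,192))]), atz("scene",(377.6,221.5),0),atz("top",(194.3,192),0))
for c,th in(("scene","brush"),("top","brush"),("scene","tumbler"),("top","tumbler"),("scene","tin"),("top","tin")):
    viewer.get_image(c)
    print(c,th,[(np.round(d["box"]).tolist(),round(d["confidence"],2)) for d in nets.masks_of(c,th)[:4]])
for n,p in(("kada",(179.4,141.3)),("bangle",(233.6,146.7)),("lamp",(242.9,190.7)),("lid",(297.5,142))):print(n,atz("top",p,0))
```

```text
mouth (array([ 0.5663, -0.2147,  0.1241]), [np.float64(0.5), np.float64(0.5)]) (array([ 0.5654, -0.219 ,  0.1202]), [np.float64(3.9), np.float64(3.9)])
floor (array([ 0.5237, -0.2025,  0.0451]), [np.float64(3.4), np.float64(3.4)])
tin (array([ 0.5091, -0.1991,  0.0251]), [np.float64(2.2), np.float64(2.2)])
grip (array([0.5535, 0.1484, 0.1733]), [np.float64(1.0), np.float64(1.0)])
tumb (array([ 0.5507,  0.1551, -0.0127]), [np.float64(0.7), np.float64(0.7)]) [0.5607 0.1459 0.    ] [0.5482 0.1524 0.    ]
scene brush [([371.0, 152.0, 393.0, 204.0], 0.97)]
top brush [([181.0, 176.0, 200.0, 200.0], 0.71)]
scene tumbler [([367.0, 190.0, 394.0, 227.0], 0.93)]
top tumbler [([181.0, 179.0, 205.0, 202.0], 0.78), ([179.0, 175.0, 200.0, 199.0], 0.63)]
scene tin [([294.0, 142.0, 332.0, 178.0], 0.98), ([89.0, 186.0, 130.0, 220.0], 0.78), ([239.0, 229.0, 266.0, 260.0], 0.73), ([205.0, 166.0, 234.0, 199.0], 0.61)]
top tin [([372.0, 272.0, 410.0, 307.0], 0.9), ([295.0, 171.0, 320.0, 210.0], 0.82), ([291.0, 250.0, 313.0, 288.0], 0.71), ([203.0, 238.0, 228.0, 273.0], 0.65)]
kada [0.7165 0.2032 0.    ]
bangle [0.6964 0.0264 0.    ]
lamp [ 0.5506 -0.0037  0.    ]
lid [ 0.7099 -0.1822  0.    ]
```

View pics/crop1.png

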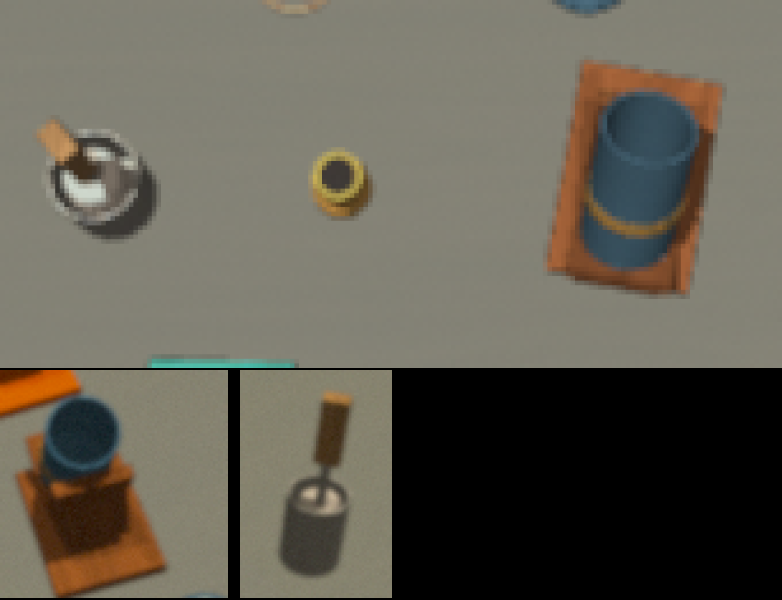

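Emit:
{"api": "step_arm", "payload": {"moves": [[[2.4, -3.2, 0.7, 0], [2.4, -3.2, 0.7, 0], [2.4, -3.2, 0.7, 0], [2.4, -3.2, 0.7, 0], [2.4, -3.2, 0.7, 0], [2.4, -3.2, 0.7, 0], [2.4, -3.2, 0.7, 0], [2.4, -3.2, 0.7, 0], [2.4, -3.2, 0.7, 0], [2.4, -3.2, 0.7, 0]]]}}

```text
t: 2.53
tool_pos: [0.3958, 0.2837, 0.302]
tool_rot: [2.482, 1.926, 0.002]
contact_force: [1.3, 0.9, 0.2]
opening: 0.0855
```

Emit:
{"api": "step_arm", "payload": {"moves": [[[2.4, -3.2, 0.7, 0], [2.4, -3.2, 0.7, 0], [2.4, -3.2, 0.7, 0], [2.4, -3.2, 0.7, 0], [0, 0, 0, 0], [0, 0, 0, 0]]]}}

```text
t: 3.03
tool_pos: [0.4921, 0.1559, 0.3297]
tool_rot: [-2.486, -1.921, -0.001]
contact_force: [-0.7, 0.6, 0.2]
opening: 0.0853
```

Run:
```python
from h import *
np.set_printoptions(precision=4,suppress=True)
im=viewer.get_image("wrist")
print(viewer.calibration("wrist"),readout.get_obs()["tool_pos"])
for th in("brush_grip","brush","tumbler"):
    print(th,[(np.round(d["at"],1).tolist(),round(d["confidence"],2)) for d in nets.pinpoint("wrist",th)[:3]])
cv2.imwrite("pics/w1.png",cv2.resize(im,None,fx=1.4,fy=1.4,interpolation=3))
px=lambda x,y:(170+x/4.6,150+y/4.6)
ps=lambda x,y:(350+(x-240)/2.533,145+(y-370)/2.533)
print("rack az",[np.degrees(np.arctan2(*(atz("top",px(*b),0.01)-atz("top",px(*a),.01))[1::-1])) for a,b in(((548,270),(585,62)),((688,295),(722,88)))])
print("rim",atz("top",px(95,177),.085),"scene",atz("scene",ps(318,497),.085))
print("handle top",tri([("top",px(52,131)),("scene",ps(337,397))]))
print("handle bottom",tri([("top",px(75,163)),("scene",ps(325,465))]))
```

```text
{'camera_matrix': array([[325.1923,   0.    , 283.5541],
       [  0.    , 325.1923, 212.584 ],
       [  0.    ,   0.    ,   1.    ]]), 'R': array([[ 0.2496,  0.9683, -0.0018],
       [ 0.9259, -0.2381,  0.2934],
       [ 0.2837, -0.0749, -0.956 ]]), 't': array([-0.2738, -0.4848,  0.3449])} [0.4912 0.157  0.3292]
brush_grip [([298.2, 247.2], 0.77)]
brush [([293.3, 206.6], 0.67)]
tumbler [([289.4, 204.5], 0.77)]
rack az [np.float64(-10.887105965907867), np.float64(-10.669850383596255)]
rim [0.5448 0.1496 0.085 ] scene [0.5554 0.1471 0.085 ]
handle top (array([0.5526, 0.1552, 0.1996]), [np.float64(1.5), np.float64(1.5)])
handle bottom (array([0.5484, 0.1569, 0.1163]), [np.float64(0.4), np.float64(0.4)])
```

View pics/w1.png

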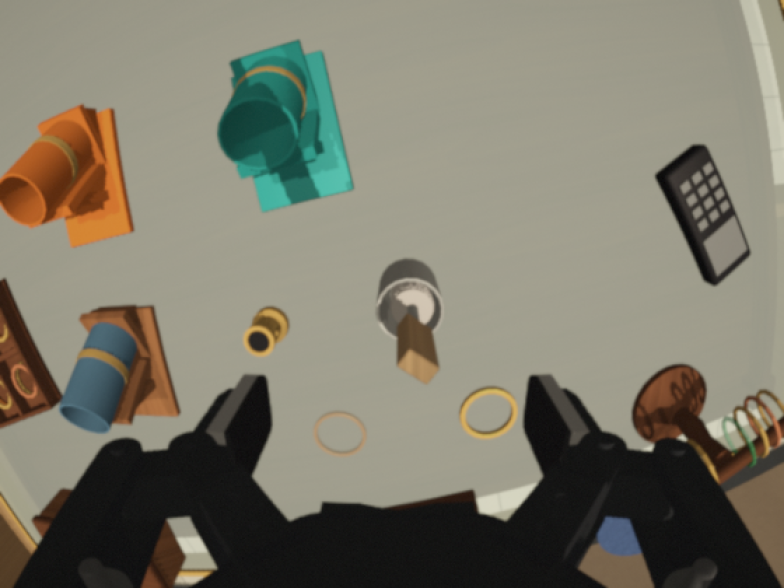

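Run:
```python
from h import *
im=cv2.imread("pics/w1.png");c=im[250:395,365:450]
cv2.imwrite("pics/w1c.png",cv2.resize(c,None,fx=4,fy=4,interpolation=3))
```

```text
(no output)
```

View pics/w1c.png

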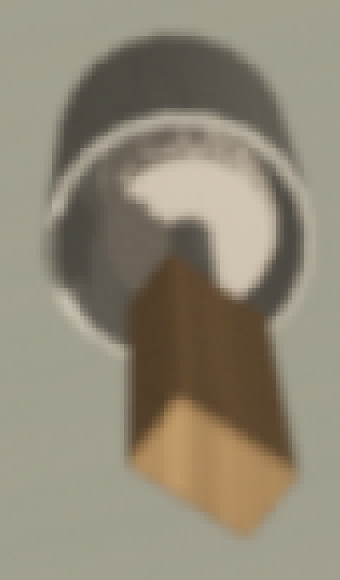

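Run:
```python
from h import *
np.set_printoptions(precision=4,suppress=True)
P=lambda x,y:((365+x/4)/1.4,(250+y/4)/1.4)
for z in(.185,.19,.195):
    C=[atz("wrist",P(*p),z)[:2] for p in((183,397),(297,470),(248,538),(130,460))]
    e=[C[(i+1)%4]-C[i] for i in range(4)]
    print(z,"centre",np.mean(C,0),[(round(1e3*np.linalg.norm(v),1),round(np.degrees(np.arctan2(v[1],v[0])),1)) for v in e])
for z in(.11,.115,.12):
    C=[atz("wrist",P(*p),z)[:2] for p in((178,258),(268,315),(130,300))]
    print(z,"bottom centre",(C[1]+C[2])/2,np.linalg.norm(C[1]-C[0]))
print("rim",atz("wrist",P(182,237),.085))
print("tumbler floor centre guess",atz("wrist",(289.4,204.5),0))
```

```text
0.185 centre [0.5558 0.1569] [(np.float64(24.5), np.float64(40.8)), (np.float64(15.7), np.float64(-45.8)), (np.float64(26.0), np.float64(-140.7)), (np.float64(15.0), np.float64(128.6))]
0.19 centre [0.5534 0.1572] [(np.float64(24.1), np.float64(40.8)), (np.float64(15.4), np.float64(-45.8)), (np.float64(25.5), np.float64(-140.7)), (np.float64(14.7), np.float64(128.6))]
0.195 centre [0.551  0.1576] [(np.float64(23.6), np.float64(40.8)), (np.float64(15.2), np.float64(-45.8)), (np.float64(25.1), np.float64(-140.7)), (np.float64(14.5), np.float64(128.6))]
0.11 bottom centre [0.5545 0.157 ] 0.02316289596981185
0.115 bottom centre [0.5526 0.1573] 0.022842246693164165
0.12 bottom centre [0.5507 0.1576] 0.022521597416516558
rim [0.5465 0.1559 0.085 ]
tumbler floor centre guess [0.5481 0.1519 0.    ]
```

Emit:
{"api": "step_arm", "payload": {"moves": [[[0.74, 0, -0.7, 0.121], [0.74, 0, -0.7, 0.121], [0.74, 0, -0.7, 0.121], [0.74, 0, -0.7, 0.121], [0.74, 0, -0.7, 0.121], [0.74, 0, -0.7, 0.121], [0.74, 0, -0.7, 0.121], [0.74, 0, -0.7, 0.121], [0, 0, 0, 0], [0, 0, 0, 0]]]}}

```text
t: 4.07
tool_pos: [0.5494, 0.1585, 0.2726]
tool_rot: [-1.301, -2.858, 0.001]
contact_force: [0.5, 0.4, -0.4]
opening: 0.0855
```

Run:
```python
from h import *
from scipy.spatial.transform import Rotation as Ro
np.set_printoptions(precision=4,suppress=True)
o=readout.get_obs();im=viewer.get_image("wrist")
x=Ro.from_rotvec(o["tool_rot"]).as_matrix()[:,0];print(o["tool_pos"],o["q"],"jaw az",np.degrees(np.arctan2(x[1],x[0])))
d=nets.masks_of("wrist","brush");print([(e["box"],e["confidence"]) for e in d]);
for e in nets.pinpoint("wrist","brush_grip"):print(e,atz("wrist",e["at"],.165))
cv2.imwrite("pics/w2.png",cv2.resize(im[150:420,130:430],None,fx=2.2,fy=2.2,interpolation=3))
```

```text
[0.5494 0.1585 0.2726] [ 0.1507 -0.0938  1.6888  0.0001  1.5484 -2.1361] jaw az 131.0263416733657
[([261.6, 157.7, 300.6, 237.6], 0.94), ([12.4, 2.6, 107.0, 33.0], 0.48)]
{'at': [276.3, 211.2], 'confidence': 0.61} [0.5552 0.1537 0.165 ]
{'at': [229.1, 285.2], 'confidence': 0.29} [0.6353 0.1668 0.165 ]
```

View pics/w2.png

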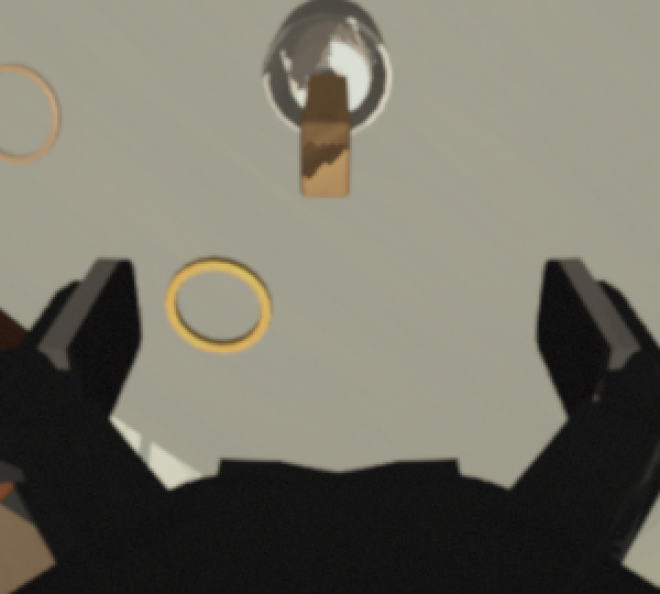

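Run:
```python
from h import *
np.set_printoptions(precision=4,suppress=True)
P=lambda x,y:(130+x/2.2,150+y/2.2)
for z in (.19,.2): print(z,atz("wrist",P(325,159),z),[atz("wrist",P(*p),z)[:2] for p in((301,195),(349,197),(302,122),(350,122))])
print("hb",atz("wrist",P(327,75),.125),"rim",atz("wrist",P(327,72),.085))
```

```text
0.19 [0.5549 0.1555 0.19  ] [array([0.57  , 0.1578]), array([0.5599, 0.1706]), array([0.5501, 0.1415]), array([0.5398, 0.1534])]
0.2 [0.5522 0.1535 0.2   ] [array([0.5667, 0.1557]), array([0.5569, 0.1679]), array([0.5476, 0.14  ]), array([0.5377, 0.1514])]
hb [0.5439 0.1456 0.125 ] rim [0.5497 0.1497 0.085 ]
```

Emit:
{"api": "step_arm", "payload": {"moves": [[[0.25, -0.25, -1.0, 0], [0, 0, -2.0, 0], [0, 0, -2.0, 0], [0, 0, -2.0, 0], [0, 0, -2.0, 0], [0, 0, -2.0, 0], [0, 0, -1.6, 0], [0, 0, 0, 0]]], "grip": 0.3}}

```text
t: 4.88
tool_pos: [0.5499, 0.1543, 0.1425]
tool_rot: [-1.299, -2.853, 0.007]
contact_force: [-1.1, -0.6, -0.8]
opening: 0.0596
```

Emit:
{"api": "step_arm", "payload": {"moves": [[[0, 0, 0, 0], [0, 0, 0, 0], [0, 0, 0, 0], [0, 0, 0, 0], [0, 0, 0, 0], [0, 0, 0, 0], [0, 0, 0, 0], [0, 0, 0, 0], [0, 0, 0, 0], [0, 0, 0, 0]]], "grip": 1, "squeeze": 25}}

```text
t: 5.72
tool_pos: [0.5538, 0.1552, 0.1492]
tool_rot: [1.3, 2.858, 0.003]
contact_force: [-0.4, 0.8, 5.3]
opening: 0.0158
```

Emit:
{"api": "step_arm", "payload": {"moves": [[[0, 0, 0.5, 0], [0, 0, 0.5, 0], [0, 0, 0.5, -0.113], [0, 0, 0.5, -0.113], [0, 0, 0.5, -0.113], [0, 0, 0.5, -0.113], [0, 0, 0, -0.113], [0, 0, 0, -0.113], [0, 0, 0, -0.113], [0, 0, 0, -0.113]]]}}

```text
t: 6.55
tool_pos: [0.5525, 0.1548, 0.177]
tool_rot: [-2.424, -1.998, 0.001]
contact_force: [0.2, 0.0, -0.9]
opening: 0.0158
```

Run:
```python
from h import *
from scipy.spatial.transform import Rotation as Ro
np.set_printoptions(precision=4,suppress=True)
o=readout.get_obs()
x=Ro.from_rotvec(o["tool_rot"]).as_matrix()[:,0];print(o["tool_pos"],o["contact_force"],o["opening"],"jaw az",np.degrees(np.arctan2(x[1],x[0])))
```

```text
[0.5525 0.1548 0.177 ] [ 0.2289  0.0114 -0.8746] 0.015753118962375304 jaw az 78.97933578229897
```

Emit:
{"api": "step_arm", "payload": {"moves": [[[0.98, -0.19, 0, 0], [0.98, -0.19, 0, 0], [0.98, -0.19, 0, 0], [0.98, -0.19, 0, 0], [0, 0, 0, 0]]]}}

```text
t: 6.97
tool_pos: [0.5936, 0.1465, 0.1767]
tool_rot: [2.419, 2.004, -0.001]
contact_force: [-0.7, -0.6, -1.4]
opening: 0.0158
```

Emit:
{"api": "step_arm", "payload": {"moves": [[[0.98, -0.19, 0, 0], [0.98, -0.19, 0, 0], [0.98, -0.19, 0, 0], [0, 0, 0, 0]]]}}

```text
t: 7.3
tool_pos: [0.6235, 0.141, 0.1776]
tool_rot: [2.418, 2.003, 0.002]
contact_force: [-1.2, 0.3, -0.3]
opening: 0.0159
```

Run:
```python
from h import *
np.set_printoptions(precision=4,suppress=True)
o=readout.get_obs();print(o["tool_pos"],o["contact_force"])
im=viewer.get_image("scene");w=viewer.get_image("wrist")
q=np.hstack([cv2.resize(im[100:240,300:440],(400,400),interpolation=3),cv2.resize(w[:,70:490],(400,400))])
cv2.imwrite("pics/t1.png",q)
```

```text
[0.6235 0.141  0.1776] [-1.1532  0.3202 -0.3042]
```

View pics/t1.png

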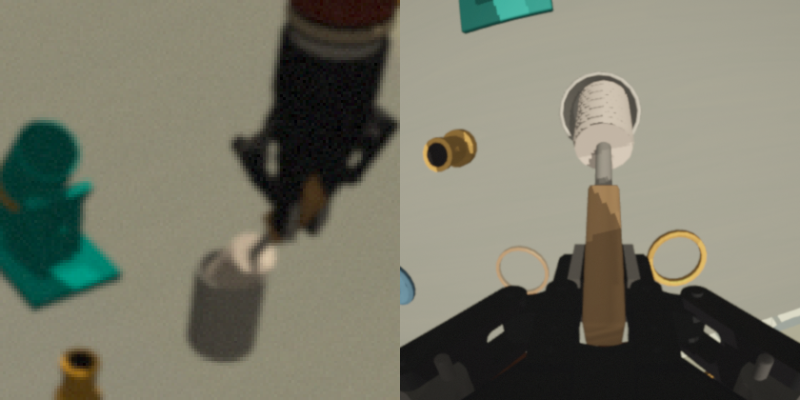

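Run:
```python
from h import *
from scipy.spatial.transform import Rotation as Ro
np.set_printoptions(precision=4,suppress=True)
o=readout.get_obs();M=Ro.from_rotvec(o["tool_rot"]).as_matrix();p=o["tool_pos"];n=M[:,0];u=np.array([n[1],-n[0],0])
u/=np.linalg.norm(u);g=p-.019*M[:,2]
P=lambda x,y:(70+(x-400)*1.05,y*1.05)
def uz(px):
    O,d=ray("wrist",px);X=O+d*((g-O)@n)/(d@n);return np.array([(X-g)@u,X[2]-g[2]])
c=ray("wrist",(283.5,212.6))[0];print("cam",c,"rel",(c-g)@u,c[2]-g[2],"off",(c-g)@n)
a=uz(P(603,185));b=uz(P(603,343));h=uz(P(605,128));s=uz(P(603,165))
print("120:",a,"195:",b,"len",np.linalg.norm(a-b),"tilt",np.degrees(np.arctan2(*(b-a))))
for th in np.radians([24,27,30,33,36]):
  for s0 in(.155,.160,.165):
    ax=np.array([np.sin(th),np.cos(th)]);pe=np.array([-np.cos(th),np.sin(th)])
    cam2=np.array([(c-g)@u,c[2]-g[2]])
    # predicted view angle in plane of key points vs measured
    ang=lambda v:np.degrees(np.arctan2(*(v-cam2)))
    pts=[((.120-s0)*ax+.013*pe,a),((.195-s0)*ax+.013*pe,b),((.072-s0)*ax+.005*pe,uz(P(603,145)))]
    print(round(np.degrees(th)),s0,[round(ang(x)-ang(y),1) for x,y in pts])
```

```text
cam [0.5494 0.1553 0.3198] rel -0.07464502299446844 0.12298442023191239 off -1.3793247044381852e-05
120: [-0.0757  0.1271] 195: [-0.0782  0.1268] len 0.0025680554775204733 tilt -96.95191455582409
24 0.155 [np.float64(176.0), np.float64(179.0), np.float64(176.1)]
24 0.16 [np.float64(177.2), np.float64(181.3), np.float64(176.9)]
24 0.165 [np.float64(178.4), np.float64(183.5), np.float64(177.7)]
27 0.155 [np.float64(176.4), np.float64(178.3), np.float64(177.1)]
27 0.16 [np.float64(177.6), np.float64(180.6), np.float64(178.0)]
27 0.165 [np.float64(178.8), np.float64(182.9), np.float64(178.8)]
30 0.155 [np.float64(176.6), np.float64(177.7), np.float64(178.1)]
30 0.16 [np.float64(178.0), np.float64(180.0), np.float64(179.0)]
30 0.165 [np.float64(179.3), np.float64(182.3), np.float64(179.8)]
33 0.155 [np.float64(176.9), np.float64(177.1), np.float64(179.0)]
33 0.16 [np.float64(178.3), np.float64(179.5), np.float64(180.0)]
33 0.165 [np.float64(179.7), np.float64(181.8), np.float64(180.9)]
36 0.155 [np.float64(177.1), np.float64(176.7), np.float64(180.0)]
36 0.16 [np.float64(178.6), np.float64(179.0), np.float64(181.0)]
36 0.165 [np.float64(180.1), np.float64(181.3), np.float64(181.9)]
```

Emit:
{"api": "step_arm", "payload": {"moves": [[[0.59, -0.11, 1.04, 0], [0.59, -0.11, 1.04, 0], [0.59, -0.11, 1.04, 0], [0.59, -0.11, 1.04, 0], [0.59, -0.11, 1.04, 0], [0, 0, 2, 0], [0, 0, 2, 0], [0, 0, 0, 0]]], "squeeze": 40}}

```text
t: 8.07
tool_pos: [0.6537, 0.1363, 0.2761]
tool_rot: [2.415, 2.001, 0.013]
contact_force: [1.3, 0.7, 0.0]
opening: 0.0153
```

Emit:
{"api": "step_arm", "payload": {"moves": [[[0.1, -2, 0, 0], [0.1, -4, 0, 0], [0.1, -4, 0, 0], [0.1, -4, 0, 0], [0.1, -4, 0, 0], [0.1, -4, 0, 0], [0.1, -4, 0, 0], [0.0, -4, 0, 0], [0, -4, 0, 0], [0, -2, 0, 0]]]}}

```text
t: 8.9
tool_pos: [0.6572, -0.2286, 0.2685]
tool_rot: [2.422, 2.0, -0.002]
contact_force: [-0.0, -0.1, -1.4]
opening: 0.0158
```

Run:
```python
from h import *
from scipy.spatial.transform import Rotation as Ro
np.set_printoptions(precision=4,suppress=True)
w=viewer.get_image("wrist");o=readout.get_obs()
M=Ro.from_rotvec(o["tool_rot"]).as_matrix();g=o["tool_pos"]-.019*M[:,2]
print(o["tool_pos"],o["contact_force"],o["opening"],"jaw az",np.degrees(np.arctan2(M[1,0],M[0,0])))
for th in("tin_mouth","brush","brush_grip"):
  for e in nets.pinpoint("wrist",th)[:3]: print(th,np.round(e["at"],1),round(e["confidence"],2),atz("wrist",e["at"],.124))
s=viewer.get_image("scene")
q=np.hstack([cv2.resize(s[130:300,190:360],(400,400),interpolation=3),cv2.resize(w[:,70:490],(400,400))])
cv2.imwrite("pics/t2.png",q)
```

```text
[ 0.657  -0.2308  0.2683] [-0.8944 -2.2502 -1.2276] 0.015326103967008472 jaw az 78.96010605952937
tin_mouth [281.7 100.6] 0.61 [ 0.5708 -0.2135  0.124 ]
brush [285.9 103.2] 0.65 [ 0.574  -0.2081  0.124 ]
brush_grip [283.  276.4] 0.6 [ 0.7363 -0.2402  0.124 ]
brush_grip [434.1  69.4] 0.48 [ 0.5608 -0.0643  0.124 ]
```

View pics/t2.png

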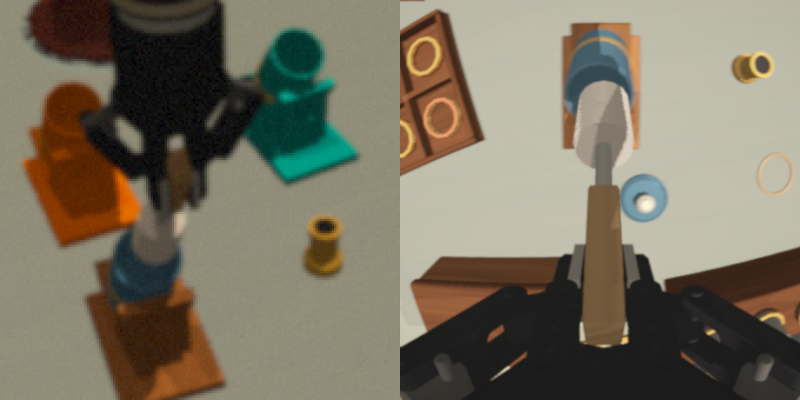

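Emit:
{"api": "step_arm", "payload": {"moves": [[[-0.49, 0.09, -0.87, 0], [-0.49, 0.09, -0.87, 0], [-0.49, 0.09, -0.87, 0], [-0.49, 0.09, -0.87, 0], [-0.49, 0.09, -0.87, 0], [-0.49, 0.09, -0.87, 0], [0, 0, 0, 0]]]}}

```text
t: 9.73
tool_pos: [0.6268, -0.2179, 0.214]
tool_rot: [-2.417, -2.003, 0.003]
contact_force: [1.1, -1.3, -3.0]
opening: 0.0157
```

Emit:
{"api": "step_arm", "payload": {"moves": [[[-0.49, 0.09, -0.87, 0], [-0.49, 0.09, -0.87, 0], [-0.49, 0.09, -0.87, 0], [-0.49, 0.09, -0.87, 0], [0, 0, 0, 0]]]}}

```text
t: 10.15
tool_pos: [0.6071, -0.2145, 0.1793]
tool_rot: [-2.417, -2.003, 0.003]
contact_force: [0.8, -1.5, -2.5]
opening: 0.0156
```

```bash
cat > chk.py <<'E'
from h import *
import sys
from scipy.spatial.transform import Rotation as Ro
np.set_printoptions(precision=4,suppress=True)
w=viewer.get_image("wrist");o=readout.get_obs()
print(o["tool_pos"],o["contact_force"],o["wrist_torque"],o["opening"])
s=viewer.get_image("scene")
q=np.hstack([cv2.resize(s[130:300,190:360],(400,400),interpolation=3),cv2.resize(w[:,70:490],(400,400))])
cv2.imwrite(f"pics/{sys.argv[1]}.png",q)
E
python3 chk.py t3
```

```text
[ 0.6077 -0.2147  0.1803] [ 1.1036 -1.1438 -2.4756] [-0.275  -0.1881  0.0237] 0.015378830593773474
```

View pics/t3.png

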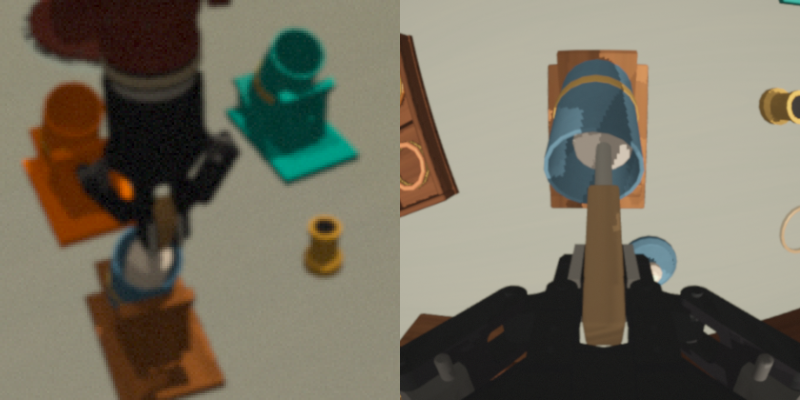

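Emit:
{"api": "step_arm", "payload": {"moves": [[[-0.05, -0.25, 0, 0], [-0.05, -0.25, 0, 0], [-0.49, 0.09, -0.87, 0], [-0.49, 0.09, -0.87, 0], [-0.25, 0.05, -0.44, 0], [0, 0, 0, 0]]]}}

```text
t: 10.75
tool_pos: [0.5968, -0.2181, 0.1622]
tool_rot: [2.416, 2.002, 0.004]
contact_force: [2.7, -1.2, 3.3]
opening: 0.0154
```

Emit:
{"api": "step_arm", "payload": {"moves": [[[-0.15, 0.03, -0.26, 0], [-0.15, 0.03, -0.26, 0], [0, 0, 0, 0]]]}}

```text
t: 11.0
tool_pos: [0.5974, -0.2185, 0.1617]
tool_rot: [2.409, 1.996, 0.013]
contact_force: [7.2, 0.2, 13.0]
opening: 0.0152
```

Emit:
{"api": "step_arm", "payload": {"moves": [[[-0.15, 0.03, -0.26, 0], [0, 0, 0, 0]]]}}

```text
t: 11.17
tool_pos: [0.5977, -0.2187, 0.1614]
tool_rot: [2.406, 1.993, 0.017]
contact_force: [9.4, -0.6, 17.3]
opening: 0.0155
```

Emit:
{"api": "step_arm", "payload": {"moves": [[[0.3, -0.05, 0.52, 0], [0, 0, 0, 0]]]}}

```text
t: 11.33
tool_pos: [0.5969, -0.2181, 0.1618]
tool_rot: [2.413, 2.0, 0.007]
contact_force: [3.1, -0.1, 10.7]
opening: 0.0157
```

Run:
```python
from h import *
np.set_printoptions(precision=4,suppress=True)
w=viewer.get_image("wrist");o=readout.get_obs();print(o["tool_pos"],o["contact_force"])
for e in nets.pinpoint("wrist","tin_mouth")[:3]: print(np.round(e["at"],1),round(e["confidence"],2),atz("wrist",e["at"],.124))
cv2.imwrite("pics/t4.png",cv2.resize(w[60:380,180:400],None,fx=1.8,fy=1.8,interpolation=3))
```

```text
[ 0.5969 -0.2181  0.1618] [ 3.6741 -0.8232 10.395 ]
```

View pics/t4.png

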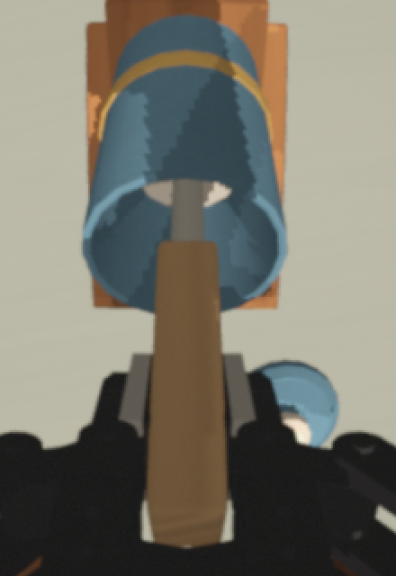

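Emit:
{"api": "step_arm", "payload": {"moves": [[[1.84, -0.33, 3.25, 0], [1.84, -0.33, 3.25, 0], [0, 0, 0, 0], [-1.23, 0.22, -2.17, 0], [-1.23, 0.22, -2.17, 0], [-0.64, 0.11, -1.13, 0], [-0.25, 0.05, -0.43, 0], [-0.2, 0.04, -0.34, 0], [-0.13, 0.02, -0.26, 0], [0, 0, 0, 0]]]}}

```text
t: 12.27
tool_pos: [0.5967, -0.2176, 0.1617]
tool_rot: [2.414, 2.0, 0.008]
contact_force: [5.2, 0.8, 10.0]
opening: 0.0154
```

Emit:
{"api": "step_arm", "payload": {"moves": [[[1.84, -0.33, 3.25, 0], [1.84, -0.33, 3.25, 0], [0, 0, 0, 0], [0, 0, 0, 0]]]}}

```text
t: 12.6
tool_pos: [0.6321, -0.2243, 0.2251]
tool_rot: [2.416, 2.003, 0.002]
contact_force: [-0.1, -0.0, -1.9]
opening: 0.0153
```

```bash
python3 chk.py t5
```

```text
[ 0.6307 -0.2237  0.2225] [-0.6911 -0.0868 -0.6119] [-0.025  -0.0368  0.0413] 0.01618677704064688
```

View pics/t5.png

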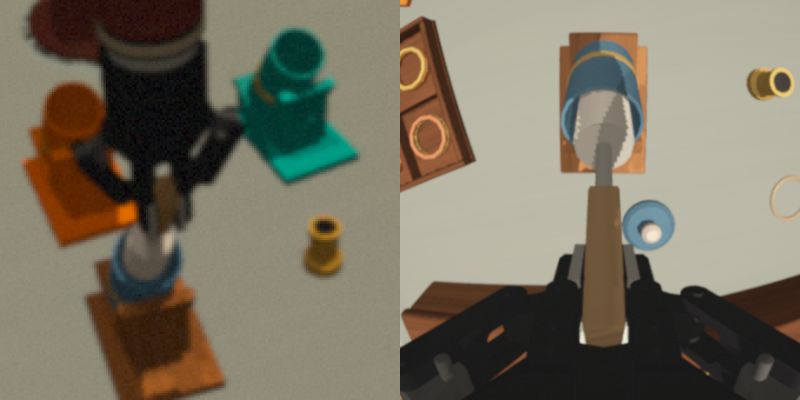

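Emit:
{"api": "step_arm", "payload": {"moves": [[[-1.23, 0.22, -2.17, 0], [-1.23, 0.22, -2.17, 0], [-0.64, 0.11, -1.13, 0], [-0.25, 0.05, -0.43, 0], [-0.2, 0.04, -0.34, 0], [-0.13, 0.02, -0.26, 0], [0, 0, 0, 0], [1.84, -0.33, 3.25, 0], [1.84, -0.33, 3.25, 0], [0, 0, 0, 0]]]}}

```text
t: 13.53
tool_pos: [0.6345, -0.2251, 0.2289]
tool_rot: [2.412, 1.999, 0.007]
contact_force: [0.2, 0.0, 1.6]
opening: 0.0159
```

Emit:
{"api": "step_arm", "payload": {"moves": [[[-1.23, 0.22, -2.17, 0], [-1.23, 0.22, -2.17, 0], [-0.64, 0.11, -1.13, 0], [-0.25, 0.05, -0.43, 0], [-0.2, 0.04, -0.34, 0], [-0.13, 0.02, -0.26, 0], [0, 0, 0, 0], [1.84, -0.33, 3.25, 0], [1.84, -0.33, 3.25, 0], [0, 0, 0, 0]]]}}

```text
t: 14.37
tool_pos: [0.6348, -0.2252, 0.2295]
tool_rot: [2.411, 1.999, 0.008]
contact_force: [0.4, -1.0, 1.6]
opening: 0.0156
```

Emit:
{"api": "step_arm", "payload": {"moves": [[[-1.23, 0.22, -2.17, 0], [-1.23, 0.22, -2.17, 0], [-0.64, 0.11, -1.13, 0], [-0.25, 0.05, -0.43, 0], [-0.2, 0.04, -0.34, 0], [-0.13, 0.02, -0.26, 0], [0, 0, 0, 0]]]}}

```text
t: 14.95
tool_pos: [0.5959, -0.2174, 0.161]
tool_rot: [2.416, 2.001, 0.006]
contact_force: [2.2, 1.2, 6.9]
opening: 0.0158
```

Emit:
{"api": "step_arm", "payload": {"moves": [[[1.84, -0.33, 3.25, 0], [1.84, -0.33, 3.25, 0], [1.84, -0.33, 3.25, 0], [1.84, -0.33, 3.25, 0], [0, 0, 0, 0], [0, 2, 0, 0], [0, 4, 0, 0], [0, 4, 0, 0], [0, 4, 0, 0], [0, 4, 0, 0]]]}}

```text
t: 15.78
tool_pos: [0.6669, -0.0489, 0.2869]
tool_rot: [-2.419, -2.003, 0.002]
contact_force: [1.1, 0.1, -1.0]
opening: 0.0156
```

Emit:
{"api": "step_arm", "payload": {"moves": [[[-0.3, 4, 0, 0], [-0.3, 4, 0, 0], [-0.3, 4, 0, 0], [-0.3, 4, 0, 0], [-0.3, 2.5, 0, 0], [0, 0, 0, 0], [0, 0, 0, 0]]]}}

```text
t: 16.37
tool_pos: [0.6519, 0.1359, 0.287]
tool_rot: [-2.416, -2.008, 0.002]
contact_force: [-0.3, -1.0, -0.7]
opening: 0.0153
```

```bash
cat > tip.py <<'E'
from h import *
from scipy.spatial.transform import Rotation as Ro
np.set_printoptions(precision=4,suppress=True)
o=readout.get_obs();w=viewer.get_image("wrist")
M=Ro.from_rotvec(o["tool_rot"]).as_matrix();print(o["tool_pos"],o["contact_force"],o["opening"],"jaw az",np.degrees(np.arctan2(M[1,0],M[0,0])))
g=o["tool_pos"]-.019*M[:,2]
c=viewer.calibration("wrist");K,R,t=map(np.array,(c["camera_matrix"],c["R"],c["t"]))
n=M[:,0];u=np.array([n[1],-n[0],0])
def fp(X):
    v=R@X+t;r=np.hypot(*v[:2]);a=np.arctan2(r,v[2]);return K[:2,2]+325.19*a*v[:2]/max(r,1e-9)
for e in nets.pinpoint("wrist","brush")[:2]: print("brush end",e)
for e in nets.masks_of("wrist","brush")[:2]: print("box",e["box"],e["confidence"])
for e in nets.pinpoint("wrist","tumbler")[:2]: print("tumbler",e,atz("wrist",e["at"],0))
for e in nets.masks_of("wrist","tumbler")[:2]: print("box",e["box"],e["confidence"])
for d in(0,10,20,26,30,34):
    a=np.sin(np.radians(d))*u+np.array([0,0,np.cos(np.radians(d))]);pe=-np.cos(np.radians(d))*u+np.array([0,0,np.sin(np.radians(d))])
    print(d,"pred end",fp(g-.162*a),"front edge 120",fp(g-.042*a+.013*pe),"end top/bottom rows",fp(g-.162*a-.015*pe),fp(g-.162*a+.015*pe))
E
python3 tip.py
```

```text
[0.6519 0.1359 0.287 ] [-0.3269 -1.0003 -0.6913] 0.015316669747523099 jaw az 79.45037287255792
brush end {'at': [284.0, 104.0], 'confidence': 0.8}
box [253.1, 86.6, 318.9, 362.6] 0.97
tumbler {'at': [281.6, 94.9], 'confidence': 0.56} [0.552  0.1488 0.    ]
box [248.6, 63.5, 313.4, 106.7] 0.73
0 pred end [285.6723 198.1   ] front edge 120 [286.3669 230.2864] end top/bottom rows [285.6688 213.9103] [285.6724 181.883 ]
10 pred end [285.6786 167.8457] front edge 120 [286.4101 219.5189] end top/bottom rows [285.6721 183.642 ] [285.6819 151.4985]
20 pred end [285.6916 137.4656] front edge 120 [286.4652 209.9147] end top/bottom rows [285.6811 153.2651] [285.699  120.9595]
26 pred end [285.7035 119.1581] front edge 120 [286.5043 204.8325] end top/bottom rows [285.6901 134.9693] [285.7141 102.5394]
30 pred end [285.7136 106.9126] front edge 120 [286.5332 201.7716] end top/bottom rows [285.6978 122.7364] [285.7267  90.2102]
34 pred end [285.7255  94.6298] front edge 120 [286.5644 198.9995] end top/bottom rows [285.7071 110.4707] [285.7415  77.8357]
```

Emit:
{"api": "step_arm", "payload": {"moves": [[[3.1, -0.85, 0, 0], [0, 0, 0, 0], [-0.76, 0.14, -1.29, 0], [-0.76, 0.14, -1.29, 0], [-0.76, 0.14, -1.29, 0], [-0.76, 0.14, -1.29, 0], [-0.76, 0.14, -1.29, 0], [-0.76, 0.14, -1.29, 0], [0, 0, 0, 0]]]}}

```text
t: 17.37
tool_pos: [0.6356, 0.1337, 0.207]
tool_rot: [-2.417, -2.001, 0.008]
contact_force: [0.1, 0.6, -2.4]
opening: 0.0156
```

```bash
python3 tip.py | grep -v pred
python3 - <<'E'
from h import *
w=viewer.get_image("wrist")
cv2.imwrite("pics/e1.png",cv2.resize(w[40:260,190:390],None,fx=2.6,fy=2.6,interpolation=3))
E
```

```text
[0.6356 0.1337 0.207 ] [ 0.1206  0.5715 -2.3857] 0.015626319239967264 jaw az 79.23601061049479
brush end {'at': [283.4, 103.1], 'confidence': 0.7}
box [254.7, 86.5, 313.7, 361.5] 0.79
box [247.3, 66.1, 325.8, 127.2] 0.66
```

View pics/e1.png

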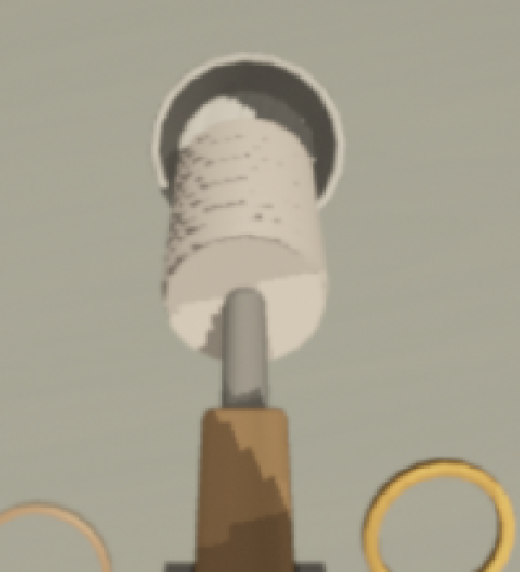

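Emit:
{"api": "step_arm", "payload": {"moves": [[[-0.5, 0.09, -0.86, 0], [-0.5, 0.09, -0.86, 0], [-0.5, 0.09, -0.86, 0], [0, 0, 0, 0]]]}}

```text
t: 18.0
tool_pos: [0.6204, 0.1374, 0.181]
tool_rot: [-2.416, -2.003, 0.007]
contact_force: [0.0, -0.5, -1.1]
opening: 0.0156
```

Emit:
{"api": "step_arm", "payload": {"moves": [[[-0.98, 0.18, 0, 0], [-0.98, 0.18, 0, 0], [-0.98, 0.18, 0, 0], [-0.98, 0.18, 0, 0], [0, 0, 0, 0]]], "squeeze": 25}}

```text
t: 18.42
tool_pos: [0.5825, 0.1451, 0.1856]
tool_rot: [2.418, 2.006, 0.002]
contact_force: [1.9, 0.3, -0.7]
opening: 0.0154
```

Emit:
{"api": "step_arm", "payload": {"moves": [[[-0.98, 0.18, 0, 0], [-0.98, 0.18, 0, 0], [-0.98, 0.18, 0, 0], [0, 0, 0, 0], [0, 0, 0, 0]]]}}

```text
t: 18.83
tool_pos: [0.553, 0.15, 0.1841]
tool_rot: [-2.417, -2.004, 0.004]
contact_force: [0.6, -0.3, -1.2]
opening: 0.0155
```

```bash
python3 tip.py
```

```text
[0.553  0.15   0.1841] [ 0.5816 -0.2885 -1.1947] 0.01550988852519564 jaw az 79.331315069646
brush end {'at': [285.3, 187.4], 'confidence': 0.93}
box [255.0, 177.1, 314.5, 360.6] 0.88
tumbler {'at': [283.5, 191.2], 'confidence': 0.75} [ 0.5557  0.1482 -0.    ]
box [246.1, 160.1, 328.4, 244.0] 0.86
0 pred end [284.5559 198.8632] front edge 120 [284.5449 231.1281] end top/bottom rows [284.5432 214.6807] [284.5674 182.6381]
10 pred end [284.5761 168.594 ] front edge 120 [284.5558 220.3555] end top/bottom rows [284.5662 184.398 ] [284.5848 152.2382]
20 pred end [284.5911 138.1979] front edge 120 [284.5653 210.7476] end top/bottom rows [284.5839 154.0057] [284.5968 121.6824]
26 pred end [284.5974 119.88  ] front edge 120 [284.5703 205.6638] end top/bottom rows [284.592  135.7001] [284.6015 103.2514]
30 pred end [284.6006 107.6273] front edge 120 [284.5734 202.6023] end top/bottom rows [284.5963 123.4603] [284.6034  90.9145]
34 pred end [284.6029  95.3369] front edge 120 [284.5762 199.8299] end top/bottom rows [284.5997 111.1875] [284.6045  78.5319]
```

Emit:
{"api": "step_arm", "payload": {"moves": [[[-0.3, 0.05, 0, 0], [0, 0, -0.8, 0], [0, 0, -0.8, 0], [0, 0, -0.7, 0], [0, 0, -0.5, 0], [0, 0, -0.2, 0], [0, 0, 0, 0], [0, 0, 0, 0]]]}}

```text
t: 19.75
tool_pos: [0.5515, 0.1503, 0.1544]
tool_rot: [-2.419, -2.005, 0.0]
contact_force: [2.7, 0.4, -2.3]
opening: 0.0156
```

Emit:
{"api": "step_arm", "payload": {"moves": [[[0, 0, -0.2, 0], [0, 0, -0.15, 0], [0, 0, 0, 0]]]}}

```text
t: 20.0
tool_pos: [0.5516, 0.1504, 0.1513]
tool_rot: [2.419, 2.004, 0.0]
contact_force: [2.2, -0.6, -0.8]
opening: 0.0156
```

Emit:
{"api": "step_arm", "payload": {"moves": [[[0, 0, -0.15, 0], [0, 0, -0.15, 0], [0, 0, 0, 0]]]}}

```text
t: 20.25
tool_pos: [0.5516, 0.1503, 0.1481]
tool_rot: [2.419, 2.004, 0.0]
contact_force: [2.0, 0.4, -1.3]
opening: 0.0157
```

Emit:
{"api": "step_arm", "payload": {"moves": [[[0, 0, -0.15, 0], [0, 0, -0.15, 0], [0, 0, -0.1, 0], [0, 0, 0, 0]]]}}

```text
t: 20.58
tool_pos: [0.5525, 0.1505, 0.1479]
tool_rot: [2.418, 2.004, 0.002]
contact_force: [-1.9, -1.4, 13.0]
opening: 0.0155
```

Emit:
{"api": "step_arm", "payload": {"moves": [[[0, 0, 0.2, 0], [0, 0, 0.1, 0], [0, 0, 0, 0]]], "squeeze": 20}}

```text
t: 20.83
tool_pos: [0.5519, 0.1504, 0.148]
tool_rot: [2.418, 2.004, 0.001]
contact_force: [1.0, 0.3, 5.2]
opening: 0.0155
```

Emit:
{"api": "step_arm", "payload": {"moves": [[[0, 0, 0, 0], [0, 0, 0, 0], [0, 0, 0, 0], [0, 0, 0, 0], [0, 0, 0, 0], [0, 0, 0, 0], [0, 0, 0, 0], [0, 0, 0, 0]]], "grip": 0.3}}

```text
t: 21.5
tool_pos: [0.5514, 0.1503, 0.1471]
tool_rot: [-2.419, -2.004, 0.0]
contact_force: [0.0, 0.6, 0.3]
opening: 0.0597
```

Emit:
{"api": "step_arm", "payload": {"moves": [[[0, 0, 1, 0], [0, 0, 2, 0], [0, 0, 3, 0], [0, 0, 3, 0], [0, 0, 3, 0], [-2, 0, 2, 0], [-4, 0, 0, 0], [-4, 0, 0, 0], [0, 0, 0, 0], [0, 0, 0, 0]]]}}

```text
t: 22.33
tool_pos: [0.4501, 0.1505, 0.2882]
tool_rot: [2.417, 2.005, 0.003]
contact_force: [0.2, -0.0, 0.6]
opening: 0.0598
```

Run:
```python
from h import *
np.set_printoptions(precision=4,suppress=True)
o=readout.get_obs();print(o["t"],o["tool_pos"],o["contact_force"],o["opening"])
im={c:viewer.get_image(c) for c in("scene","top","wrist")}
for th in("brush_grip","tumbler","lid","kada","glass_bangle","lamp_holder"):
  for c in("scene","top"): print(th,c,[(np.round(d["at"],1).tolist(),round(d["confidence"],2)) for d in nets.pinpoint(c,th)[:2]])
s0=cv2.imread("pics/scene0.png")[130:330,220:470]
q=np.vstack([np.hstack([cv2.resize(s0,(375,300)),cv2.resize(im["scene"][130:330,220:470],(375,300))]),np.hstack([cv2.resize(im["top"][120:240,170:320],(375,300)),cv2.resize(im["wrist"],(375,300))])])
cv2.imwrite("pics/final.png",q)
```

```text
22.3333 [0.4501 0.1505 0.2882] [ 0.1826 -0.0458  0.6317] 0.05981910982629777
brush_grip scene [([382.9, 165.2], 0.82)]
brush_grip top [([183.9, 184.0], 0.62)]
tumbler scene [([377.9, 221.7], 0.81)]
tumbler top [([195.2, 191.1], 0.65)]
lid scene [([298.7, 319.9], 0.7)]
lid top [([294.6, 143.4], 0.68), ([305.3, 198.1], 0.22)]
kada scene []
kada top [([177.8, 138.2], 0.49)]
glass_bangle scene [([248.6, 241.3], 0.55), ([379.8, 281.8], 0.48)]
glass_bangle top [([231.8, 145.3], 0.45)]
lamp_holder scene [([325.3, 243.8], 0.89), ([248.0, 254.0], 0.48)]
lamp_holder top []
```

Run:
```python
from h import *
a={"scene":cv2.imread("pics/scene0.png"),"top":cv2.imread("pics/top0.png")}
B={"scene":dict(lid=(280,300,322,332),kada=(424,238,462,266),bangle=(360,265,396,294),lamp=(316,218,340,248),tin=(225,222,288,302),tumbler=(365,186,395,228)),"top":dict(lid=(284,130,310,154),kada=(164,126,190,152),bangle=(222,131,246,154),lamp=(235,180,252,200))}
for c in a:
    b=viewer.get_image(c)
    for n,(l,t,r,d) in B[c].items():
        x,y=[cv2.cvtColor(i[t:d,l:r],6).astype(np.float32) for i in(a[c],b)]
        (sx,sy),q=cv2.phaseCorrelate(x,y,cv2.createHanningWindow((r-l,d-t),cv2.CV_32F));print(c,n,"shift px",round(sx,2),round(sy,2),"resp",round(q,2),"mean diff",round(float(abs(x-y).mean()),1))
print("grip",tri([("scene",(382.9,165.2)),("top",(183.9,184.0))]))
print("brush",[(d["box"],round(d["confidence"],2)) for d in nets.masks_of("scene","brush")[:1]] if viewer.get_image("scene") is not None else 0)
```

```text
scene lid shift px 0.5 0.08 resp 0.95 mean diff 2.6
scene kada shift px 0.06 0.01 resp 0.92 mean diff 2.7
scene bangle shift px 0.08 0.22 resp 1.09 mean diff 2.6
scene lamp shift px 0.01 0.14 resp 0.99 mean diff 1.0
scene tin shift px 0.01 -0.0 resp 1.09 mean diff 2.7
scene tumbler shift px -2.1 1.53 resp 0.26 mean diff 8.7
top lid shift px 0.46 0.02 resp 1.01 mean diff 9.5
top kada shift px 0.54 0.53 resp 1.0 mean diff 10.6
top bangle shift px 0.2 0.07 resp 0.92 mean diff 10.4
top lamp shift px -0.01 0.02 resp 1.0 mean diff 9.6
grip (array([0.54255975, 0.15340999, 0.16674968]), [np.float64(2.0), np.float64(2.0)])
brush [([369.2, 151.2, 389.6, 201.5], 0.92)]
```

```bash
python3 -c "from station import ctrl; print(ctrl.finish_job())"
```

```text
the job is handed in; nothing more can be done
None
```

I scrubbed out the blue tin and stood the brush back in its tumbler, bristles down. I handed the job in at about 22.5 s.

**How it went:** The arm can only shift and turn about the vertical. I tilted the brush to about 31° in the grip by pressing it lightly against the tumbler's rim. I then ran it along the tin's axis, going down five times and drawing it back up each time. For the first four I drew it back until about half the bristle head stood clear of the rim, and for the last I took it right out. Afterwards I straightened the brush against the tumbler wall, lowered it to the floor of the tumbler and let go.

**Forces:** The hardest push I read was about 17 N, on first reaching the tin's floor. Setting the brush down in the tumbler read 13 N. Readings come only at the end of each move, so short peaks in between were not seen.

**Floor contact:** I read it directly on three of the five descents, as a hard stop with the force along the tin's axis. The other two used the same commanded path but had no reading at the bottom.

**Last checks:**
- **Brush:** It stands in the tumbler with the middle of the handle 167 mm above the counter; 165 mm is expected.
- **Lid, kada, glass bangle, lamp holder and tin:** The before-and-after pictures match to within about 0.8 pixel, so nothing had moved.
- **Disagreements:** The networks missed the kada in the scene view and the lamp holder in the top view, and gave two false reports on the tin. The picture comparison covered those.
- **Not seen by eye:** I could not view the final picture because the limit of 12 was reached, so the end state was checked by numbers only.

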